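# Sort left-hand, right-hand and centre shelf brackets

## Robot

A 6-joint arm with a two-finger parallel gripper is mounted at the origin on the work surface. World frame = base frame: x ahead of the robot, y to its left, z up, the work surface at z = 0. Lengths are in m, angles in rad, forces in N, time in s.
With the tool pointing down it reaches from about 0.3 to 0.875 m from the base axis. Payload 6.4 kg.
Tool frame: the origin (TCP) lies at the very end of the fingers, on their centre line; the grasp point (between the pads) lies 19 mm behind it; z points along the fingers, y is the line along which they close (so a half turn about z gives the same grasp; the last joint's range is limited). The gripper opens to 85 mm and grips with 20 to 120 N. Pads are 22 mm wide; open, the fingers measure 114 mm over their backs; the gripper's body (76 mm by 85 mm) begins 54 mm behind the grasp point. The pads swing forward as they close: fully open they stand 13 mm farther back than shut.
Start: joints at [-1.501, 0.181, 1.607, -0, 1.354, -0.206], TCP at [0.157, -0.553, 0.231] pointing down, gripper open.
Joint ranges: [-2.99, 2.99], [-0.89, 2.07], [0.3, 2.58], [-1.14, 4.28], [0, 2.63], [-3.12, 3.12]. Speed limits (rad/s): [2.57, 2.57, 3.01, 3.14, 3.14, 3.14].

## Interface

Orientations are given as a unit quaternion [w, x, y, z].
In Python, from bench import ctrl gives the robot as it stands.
- The arm moves only by the tool jog_arm, never from a script. Its argument "series" is a list that holds one entry, the list of rows, each a list of 7 numbers: the shift along the tool's x, y, z in mm, then the turn, a rotation vector about the tool's x, y, z in rad, then the finger opening in mm, from 0 to 85.4. In form: [[[tx, ty, tz, rx, ry, rz, gripper], ...]]. A call has exactly 10 rows; each row shifts and turns the commanded pose from where the row before left it, along the tool's axes as they then stand; what a row does not reach is not made up. A row lasts 1/10 s, in which the tool goes at most 50 mm and 8.59 degrees, less where a joint would pass 70% of its speed; a pose out of reach is approached as far as the arm can. A call with a gripper value outside its range is refused whole. The fingers move at their own pace and stop on an object; the grip force is fixed at half the most. Time passes only in rows, so rows that do not move let the fingers close, or fill a call up. It gives the time, the measured TCP pose, the force, the opening and the grip force at its end, in the units of the state.
- ctrl.get_obs(): the state, without advancing time (a new reading comes with each control period).
- ctrl.camera(name): name is "scene" or "top" or "wrist"; returns a dict with "frame" (384x512x3 uint8, blue, green, red), "z_map" (384x512 float32, m along the optical axis (not along the pixel's ray), 0 where there is no reading), "fx", "fy", "cx", "cy" (pixels), "k1" (the pictures are not rectified: a ray, as slopes to the right and down, at radius r is drawn at 1 + k1 r^2 times it, then the intrinsics apply), "xyz" and "rotation" of the camera in the world. Camera axes: x right, y down, z forward; pixel columns grow to the right and rows downward; lengths in m; the calibration is good to about 2 mm. A picture is of the moment at which its call begins.
- ctrl.hand_in(): hands the job in; it is judged then, once.
The state is a dict: "time_s": time; "q": joint angles; "dq": joint speeds; "joint_efforts": joint torques, N m; "eef_pos": TCP position; "eef_rot": TCP orientation; "wrist_force": force on the tool from outside, world axes, zero at the start; "torque": the same for the moment, N m; "opening": opening from 0.0 (shut) to 1.0 (fully open); "grasp_force": force on a finger pad.
Only numpy, scipy, OpenCV 4.12 (cv2) and the standard library are available. Lean on these libraries where they do the work, as an engineer would, in place of code of your own. Each camera call takes 0.05 s, during which the arm holds its last target. There are 200 camera calls.

## Task

We are putting up the next glass reagent shelf: sort the five loose aluminium brackets into the three white trays, each into the tray whose screwed-down sample it matches - left-hand end brackets (cheek on the left), right-hand end brackets (cheek on the right) and centre supports (no cheek). Stand every bracket upright on its ledge, flat on the free tray floor in front of the sample, not on top of another. Leave the flask on its cork ring and the small brown bottle where they stand.

Things in the scene. Friction and masses are not known exactly. Their poses are not given: they have to be found in the camera images.
- bracket_left_1: Left-hand end bracket, bare aluminium, stands on its ledge (68 x by 50 y mm, 5 thick, black pad). Back plate at the +x end: 50 wide (y), 7 thick, 56 high, its middle at x = +30; lip 15 high at the -x (front) end. Cheek 9 thick, 32 high along the LEFT (+y) side seen from the front. Pick from above across the plate's 50 mm. Any yaw, 0.14 kg. Origin: centre of underside, z up.
- bracket_left_2: Second left-hand end bracket, the same as bracket_left_1: cheek along the left (+y) side seen from the front, right side open. Same sizes, origin and axes.
- bracket_right_1: Right-hand end bracket, mirror image of bracket_left_1: seen from the front (-x, the lip), with the back plate behind, the cheek stands along the RIGHT (-y) side and the left side is open. Otherwise the same sizes, origin and axes.
- bracket_right_2: Second right-hand end bracket, the same as bracket_right_1: cheek along the right (-y) side. Same sizes, origin and axes.
- bracket_centre_1: Centre support bracket: ledge, back plate and front lip as bracket_left_1 but no cheek: both sides of the ledge are open; 0.11 kg. Same sizes, origin and axes.
- tray_left: White open tray for left-hand brackets, fixed, 253 (x) by 86 (y) mm, walls 4 thick and 25 high, floor 4 thick; +x roughly away from the robot. Sample left-hand bracket screwed down at the far end, origin x = +84, yaw as the tray. Free floor: x -122 to +50, y -39 to +39: room for two in line (say x = -76 and +4, yaw as the tray or +180 deg). Origin: centre of underside.
- tray_right: White open tray for right-hand brackets, same sizes, axes and free floor as tray_left; the sample screwed down at its far end is a right-hand bracket (cheek on -y).
- tray_centre: White open tray for centre supports, same sizes, axes and free floor as tray_left; the sample screwed down at its far end is a centre support (no cheek).
- flask: Empty round-bottom glass flask, 64 mm in diameter, 104 mm high, standing upright on a round cork ring (80 mm across, 30 mm high), its rim 126 mm above the bench; it is not part of the job and must stay as it stands. Origin: lowest point of the glass, 22 mm above the bench.
- bottle: Small brown glass bottle with white cap and label, 50 mm in diameter, 105 mm high; not part of the job and must stay as it stands. Origin: centre of its underside. The other clutter (jar of screws, empty cork ring, screwdriver, spirit level) is lower than 60 mm.
Things that resemble listed ones, but are neither listed nor needed, are in the scene too. Leave any blue or green look-alike of the bracket_right_1 alone.

How it is judged:
At the end, for the whole second after the job is handed in: Each of the five brackets stands in the tray of its own kind: origin over the free floor (tray x from -115 to +45 mm, y within 35 mm), no more than 9 mm above the tray's underside, upright within 0.12 rad, at rest and released (x of bracket_left_1 in the frame of tray_left between -0.115 and 0.045 m and y of bracket_left_1 in the frame of tray_left between -0.035 and 0.035 m and z of each of bracket_left_1, bracket_left_2 in the frame of tray_left below 0.009 m and angle between each of bracket_left_1, bracket_left_2, bracket_right_1, bracket_right_2, bracket_centre_1's own z axis and vertical below 0.12 rad and linear speed of each of bracket_left_1, bracket_left_2, bracket_right_1, bracket_right_2, bracket_centre_1 below 0.02 m/s and angular speed of each of bracket_left_1, bracket_left_2, bracket_right_1, bracket_right_2, bracket_centre_1 below 0.2 rad/s and x of bracket_left_2 in the frame of tray_left between -0.115 and 0.045 m and y of bracket_left_2 in the frame of tray_left between -0.035 and 0.035 m and x of bracket_right_1 in the frame of tray_right between -0.115 and 0.045 m and y of bracket_right_1 in the frame of tray_right between -0.035 and 0.035 m and z of each of bracket_right_1, bracket_right_2 in the frame of tray_right below 0.009 m and x of bracket_right_2 in the frame of tray_right between -0.115 and 0.045 m and y of bracket_right_2 in the frame of tray_right between -0.035 and 0.035 m and x of bracket_centre_1 in the frame of tray_centre between -0.115 and 0.045 m and y of bracket_centre_1 in the frame of tray_centre between -0.035 and 0.035 m and z of bracket_centre_1 in the frame of tray_centre below 0.009 m); the robot touches nothing.
It fails at once if the flask is moved more than 25 mm or tipped (distance of flask from where it was at the start of the episode above 0.025 m or angle between flask's own z axis and vertical above 0.5 rad).
It fails at once if the brown bottle is moved more than 25 mm or tipped (distance of bottle from where it was at the start of the episode above 0.025 m or angle between bottle's own z axis and vertical above 0.5 rad).
It also fails if it takes over 134 s, if anything falls off the work surface, if the arm or the gripper's body presses on something with over 40 N, if the wrist force passes 120 N, or if a joint passes its speed limit or range.

## Working session

There is one attempt and no reset: what is moved stays moved. The work goes in short steps, Python scripts to look and compute and a tool call to move; the robot and the scene stay as the last step left them, time stands still between calls to the robot, and variables do not carry over. Pictures are saved under pics/ and viewed, at most 14 in all, crops included, and the job is handed in when it is done.

Besides the shell and the picture viewer there is one more tool, called after "Request:" as name([rows], argument=value, ...), one row to a line, values as JSON. jog_arm: Moves the arm, as the interface text tells. Its arguments: {"type":"object","properties":{"series":{"type":"array"}},"required":["series"]}

```bash
mkdir -p pics; ls; cat > h.py <<'E'
import numpy as np, cv2
from bench import ctrl
def shot(name,tag):
    c=ctrl.camera(name); cv2.imwrite(f'pics/{tag}.png',c['frame']); np.savez(f'pics/{tag}.npz',**c); return c
def cloud(c):
    z=c['z_map']; h,w=z.shape
    v,u=np.mgrid[:h,:w].astype(np.float32)
    K=np.array([[c['fx'],0,c['cx']],[0,c['fy'],c['cy']],[0,0,1]],float)
    p=np.stack([u.ravel(),v.ravel()],1)[:,None].astype(float)
    s=cv2.undistortPoints(p,K,np.array([float(c['k1']),0,0,0,0]))[:,0]
    P=np.c_[s,np.ones(len(s))]*z.reshape(-1,1)
    R=np.array(c['rotation']); 
    if R.shape!=(3,3):
        from scipy.spatial.transform import Rotation as Ro; R=Ro.from_quat(np.r_[R[1:],R[0]]).as_matrix()
    W=P@R.T+np.array(c['xyz']); W[z.ravel()==0]=np.nan
    return W.reshape(h,w,3)
E
python3 - <<'E'
from h import *
print(ctrl.get_obs())
for n in('scene','top'):
    c=shot(n,n+'0'); print(n,c['xyz'],np.array(c['rotation']).shape,c['fx'],c['k1'])
    f=cv2.imread(f'pics/{n}0.png'); cv2.imwrite(f'pics/{n}0b.png',cv2.resize(f,(800,600),interpolation=2))
W=cloud(c); 
# rectified orthographic heightmap, 1.25mm/px? print extents
v=np.isfinite(W[...,2]); print(np.nanmin(W[v],0),np.nanmax(W[v],0),np.median(W[v][:,2]))
E
```

```text
pics
{'time_s': 0.0, 'q': array([-1.50131328e+00,  1.81538151e-01,  1.60801744e+00,  2.64578973e-05,
        1.35380700e+00, -2.06283024e-01]), 'dq': array([ 0.00110932,  0.00146368,  0.0003711 ,  0.00078748,  0.00100428,
       -0.00217244]), 'joint_efforts': array([ 3.93833325e-04, -4.44880128e+01, -3.51329219e+01, -3.48947879e-04,
        9.17580823e-03,  1.26719473e-05]), 'eef_pos': array([ 0.15655817, -0.55269668,  0.23038123]), 'eef_rot': array([-8.82015793e-04,  9.90509190e-01,  1.37443667e-01,  7.33706090e-05]), 'wrist_force': array([0.36348248, 0.12431586, 0.20995823]), 'torque': array([ 0.00355902,  0.0677065 , -0.01038098]), 'grasp_force': 0.0, 'opening': 1.0041267292285725}
scene [ 1.05864175 -0.77265783  0.80583846] (4,) 400.80165733442936 0.04615477088624587
top [ 0.37643649 -0.07955151  1.071505  ] (4,) 395.7507010967758 0.01265204561175375
[-0.08055226 -0.75476402 -0.00935083] [0.96806859 0.65967985 0.80566296] 0.0010495251431196229
```

View pics/top0b.png

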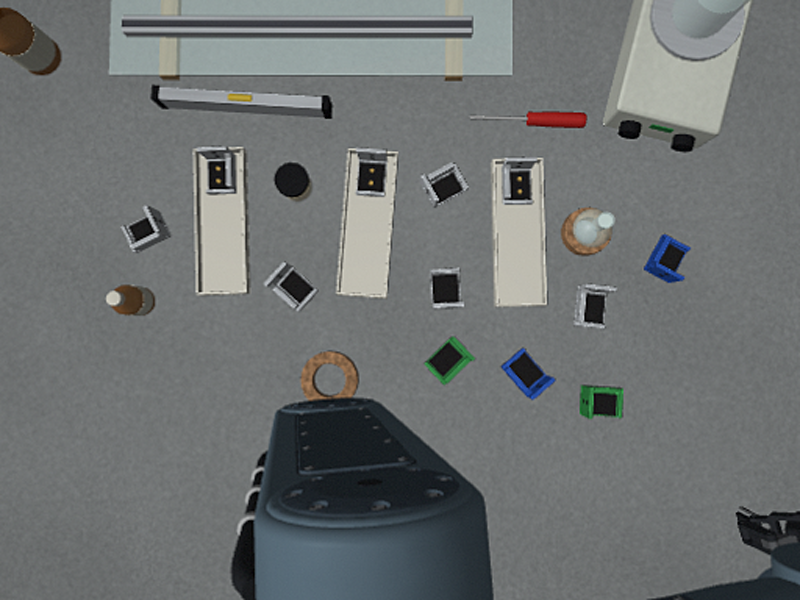

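View pics/scene0b.png

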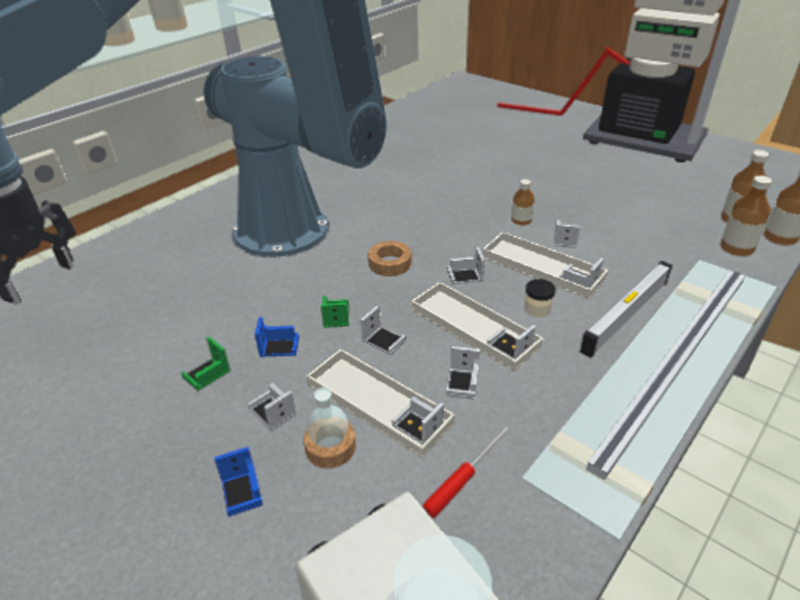

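The top view (up = +x, left = +y) shows aluminium brackets at (147,229), (291,286), (444,184), (446,287) and (595,305). The trays are at about (220,220), (367,222) and (519,231). Next I'll make a height map.

```bash
python3 - <<'E'
from h import *
c=dict(np.load('pics/top0.npz')); W=cloud(c); z=W[...,2]
cr=(slice(85,210),slice(60,460))
for n,p in dict(a=(147,229),b=(291,286),c=(444,184),d=(446,287),e=(595,305),flask=(590,232),bottle=(125,300),tl=(220,220),tm=(367,222),tr=(519,231)).items():
    u,v=int(p[0]*.64),int(p[1]*.64); print(n,np.round(W[v,u],3))
# class colouring
cls=np.zeros(z.shape+(3,),np.uint8)
for lo,hi,col in((.003,.010,(90,90,90)),(.010,.021,(255,0,0)),(.021,.028,(160,160,0)),(.028,.042,(0,255,0)),(.042,.07,(0,0,255)),(.07,.3,(255,255,255))):
    cls[(z>lo)&(z<=hi)]=col
a=cv2.resize(cls[cr],None,fx=2,fy=2,interpolation=0)
b=cv2.resize(c['frame'][cr],None,fx=2,fy=2,interpolation=2)
cv2.imwrite('pics/cls.png',np.vstack([a,b]))
E
```

```text
a [0.554 0.381 0.007]
b [0.455 0.128 0.008]
c [ 0.637 -0.136  0.006]
d [ 0.457 -0.139  0.006]
e [ 0.426 -0.393  0.008]
flask [ 0.541 -0.366  0.079]
bottle [0.424 0.379 0.085]
tl [0.571 0.256 0.006]
tm [ 0.568 -0.     0.005]
tr [ 0.556 -0.267  0.001]
```

View pics/cls.png

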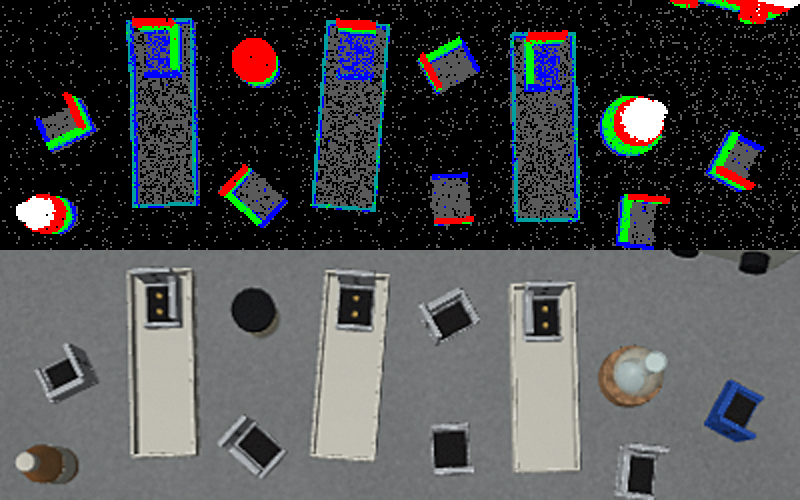

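Red is plate height (56 mm), green is cheek and blue is lip.
- **Trays:** the sample cheek is on −y in the y≈+0.256 tray (right) and on +y in the y≈−0.267 tray (left). The middle tray has no cheek (centre).
- **Brackets:** a and c are right-hand, b and e are left-hand, and d is the centre support.

Next I'll fit the poses.

```bash
cat > fit.py <<'E'
from h import *
from scipy.optimize import differential_evolution as DE
def hb(x,y,k,z0=0):   # bracket height field, k=+1 left cheek,-1 right,0 none
    h=np.zeros_like(x); i=(abs(x)<.034)&(abs(y)<.025); h[i]=.005
    if k: h[i&(k*y>.016)]=.032
    h[i&(x<-.029)]=.015; h[i&(x>.0265)]=.056
    return np.where(i,h+z0,np.nan)
def ht(x,y,k):
    h=np.zeros_like(x); i=(abs(x)<.1265)&(abs(y)<.043); h[i]=.004
    h[i&((abs(x)>.1225)|(abs(y)>.039))]=.025
    b=hb(x-.084,y,k,.004); return np.where(np.isfinite(b),b,np.where(i,h,np.nan))
def fit(P,c,model,k,r,yaws,z0=0.):
    P=P[np.isfinite(P[:,2])]; P=P[np.hypot(P[:,0]-c[0],P[:,1]-c[1])<r]
    def f(p):
        C,S=np.cos(p[2]),np.sin(p[2]); dx,dy=P[:,0]-p[0],P[:,1]-p[1]
        h=model(C*dx+S*dy,-S*dx+C*dy,k); h=np.where(np.isfinite(h),h,z0)
        return np.minimum(abs(P[:,2]-h),.012).sum()
    b=DE(f,[(c[0]-.03,c[0]+.03),(c[1]-.03,c[1]+.03),yaws],seed=1,popsize=25,tol=1e-8)
    return b.x,b.fun/len(P)
E
python3 - <<'E'
from fit import *
W=cloud(dict(np.load('pics/top0.npz'))); P=W.reshape(-1,3)
for n,c,k in(('a',(.554,.381),-1),('b',(.455,.128),1),('c',(.637,-.136),-1),('d',(.457,-.139),0),('e',(.426,-.393),1)):
    x,s=fit(P,c,hb,k,.065,(-np.pi,np.pi)); alt=[round(fit(P,c,hb,j,.065,(-np.pi,np.pi))[1],5) for j in(1,-1,0)]
    g=x[:2]+.03*np.array([np.cos(x[2]),np.sin(x[2])]); print(n,k,x.round(4),round(s,5),alt,'grasp',g.round(4))
for n,c,k in(('right',(.571,.256),-1),('centre',(.568,0),0),('left',(.556,-.267),1)):
    x,s=fit(P,c,ht,k,.16,(-.4,.4)); print(n,x.round(4),round(s,5),[(x[:2]+o*np.array([np.cos(x[2]),np.sin(x[2])])).round(4) for o in(-76,4)] and [ (o,(x[:2]+o/1e3*np.array([np.cos(x[2]),np.sin(x[2])])).round(4)) for o in(-76,4)])
for n,c in(('flask',(.53,-.36)),('bottle',(.42,.38))):
    q=P[(np.hypot(P[:,0]-c[0],P[:,1]-c[1])<.07)&(P[:,2]>.09)]; print(n,len(q),np.median(q,0).round(3),q.max(0).round(3))
E
```

```text
a -1 [ 0.5493  0.3837 -1.1057] 0.00276 [np.float64(0.00315), np.float64(0.00276), np.float64(0.00306)] grasp [0.5628 0.3569]
b 1 [0.4532 0.1226 0.8492] 0.0022 [np.float64(0.0022), np.float64(0.00275), np.float64(0.00262)] grasp [0.473  0.1451]
c -1 [ 0.6334 -0.1358  2.0785] 0.00214 [np.float64(0.00263), np.float64(0.00214), np.float64(0.00251)] grasp [ 0.6188 -0.1096]
d 0 [ 0.4535 -0.1392 -3.0796] 0.00172 [np.float64(0.00208), np.float64(0.00209), np.float64(0.00172)] grasp [ 0.4236 -0.1411]
e 1 [ 0.4238 -0.3874 -0.11  ] 0.00222 [np.float64(0.00222), np.float64(0.00278), np.float64(0.00257)] grasp [ 0.4536 -0.3907]
right [0.5669 0.2492 0.0511] 0.00302 [(-76, array([0.491 , 0.2453])), (4, array([0.5709, 0.2494]))]
centre [ 0.5649 -0.0038 -0.0684] 0.00258 [(-76, array([0.4891, 0.0014])), (4, array([ 0.5689, -0.0041]))]
left [ 0.5507 -0.2637  0.0222] 0.00306 [(-76, array([ 0.4748, -0.2654])), (4, array([ 0.5547, -0.2636]))]
flask 123 [ 0.55  -0.375  0.124] [ 0.565 -0.364  0.129]
bottle 95 [0.427 0.387 0.104] [0.439 0.4   0.109]
```

```bash
cat > d.py <<'E'
import sys; from h import *
from scipy.spatial.transform import Rotation as Ro
def delta(x,y,z,th):
    o=ctrl.get_obs(); q=o['eef_rot']; p=o['eef_pos']; R=Ro.from_quat([*q[1:],q[0]]).as_matrix()
    t=np.arctan2(R[1,0],R[0,0]); w=np.array([x,y,z])-p
    dx,dy=w[:2]; 
    print('th %.3f'%t,'rz %.3f'%((t-th+np.pi)%(2*np.pi)-np.pi),'tx %.1f ty %.1f tz %.1f (after turn)'%(1e3*(dx*np.cos(th)+dy*np.sin(th)),1e3*(dx*np.sin(th)-dy*np.cos(th)),-1e3*w[2]),'pos',p.round(4),'op',round(o['opening']*85.4,1),'g',round(o['grasp_force'],1),'F',o['wrist_force'].round(1),'t',o['time_s'])
if __name__=='__main__': delta(*map(float,sys.argv[1:5]))
E

```

Request:
jog_arm([
  [[0,0,0,0,0,0.129,85],[0,0,0,0,0,0.129,85],[0,0,0,0,0,0.128,85],[39.6,-27.7,0,0,0,0,85],[39.6,-27.7,0,0,0,0,85],[39.6,-27.7,0,0,0,0,85],[39.6,-27.7,0,0,0,0,85],[39.6,-27.7,0,0,0,0,85],[39.6,-27.7,0,0,0,0,85],[39.6,-27.7,0,0,0,0,85]],
])

```text
time_s: 1.1
eef_pos: [0.4549, -0.3896, 0.2309]
eef_rot: [-0.0, 0.998, -0.055, -0.0]
wrist_force: [-0.3, -0.7, 0.8]
opening: 0.994
grasp_force: 0.0
```

```bash
python3 d.py .4536 -.3907 .024 -.11; python3 - <<'E'
from h import *
c=shot('wrist','w1'); W=cloud(c); print(np.array(c['xyz']).round(3))
E
```

```text
th -0.110 rz -0.000 tx -1.1 ty 1.2 tz 206.9 (after turn) pos [ 0.4549 -0.3896  0.2309] op 84.9 g 0.0 F [-0.3 -0.7  0.8] t 1.1
[ 0.525 -0.398  0.374]
```

View pics/w1.png

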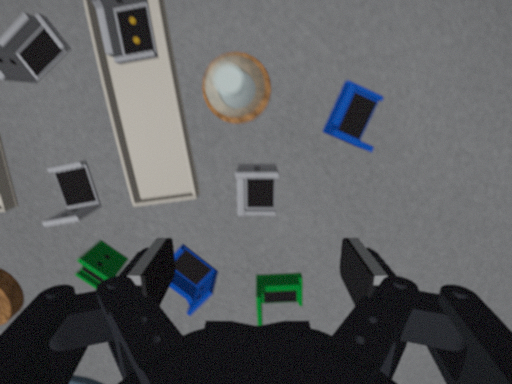

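The wrist view shows bracket e at (258,190), with its plate towards the flask and its cheek on the left, as fitted. The flask at (236,87) is clear.

Request:
jog_arm([
  [[-1,1,35,0,0,0,85],[0,0,35,0,0,0,85],[0,0,35,0,0,0,85],[0,0,35,0,0,0,85],[0,0,35,0,0,0,85],[0,0,20,0,0,0,85],[0,0,12,0,0,0,85],[0,0,0,0,0,0,40],[0,0,0,0,0,0,40],[0,0,0,0,0,0,40]],
])

```text
time_s: 2.15
eef_pos: [0.4535, -0.3932, 0.0264]
eef_rot: [0.001, 0.998, -0.055, 0.001]
wrist_force: [-1.1, -0.1, -0.1]
opening: 0.571
grasp_force: 61.9
```

Request:
jog_arm([
  [[0,0,0,0,0,0,40],[0,0,0,0,0,0,40],[0,0,0,0,0,0,40],[0,0,0,0,0,0,40],[0,0,-20,0,0,0,40],[0,0,-40,0,0,0,40],[0,0,-40,0,0,0,40],[0,0,-40,0,0,0,40],[0,0,0,0,0,0,40],[0,0,0,0,0,0,40]],
])

```text
time_s: 3.15
eef_pos: [0.4526, -0.3923, 0.1654]
eef_rot: [0.001, 0.998, -0.055, 0.001]
wrist_force: [-0.8, 0.0, -2.3]
opening: 0.572
grasp_force: 62.5
```

```bash
python3 - <<'E'
from h import *
from d import delta
def t(cx,cy,yaw,o): return cx+o*np.cos(yaw),cy+o*np.sin(yaw)
x,y=t(.5507,-.2637,.0222,.038); print(x,y); delta(x,y,.029,.0222)
shot('wrist','w2')
E
```

```text
0.5886906364245715 -0.2628564692915965
th -0.110 rz -0.132 tx 138.9 ty -126.4 tz 136.4 (after turn) pos [ 0.4526 -0.3923  0.1654] op 48.9 g 62.5 F [-0.8  0.  -2.3] t 3.15
```

View pics/w2.png

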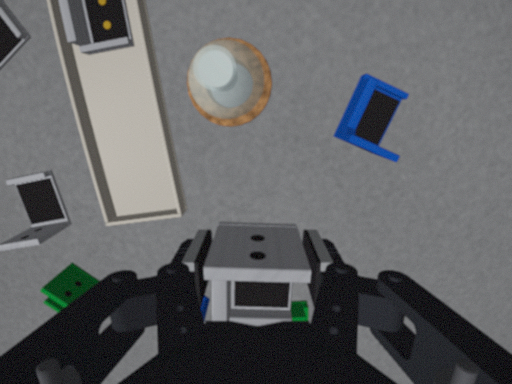

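Bracket e is held squarely; its plate is between the pads at (258,248).

Request:
jog_arm([
  [[0,0,-10,0,0,-0.132,40],[0,-42,0,0,0,0,40],[0,-42,0,0,0,0,40],[0,-42.4,0,0,0,0,40],[46.3,0,0,0,0,0,40],[46.3,0,0,0,0,0,40],[46.3,0,0,0,0,0,40],[0,0,40,0,0,0,40],[0,0,40,0,0,0,40],[0,0,20,0,0,0,40]],
])

```text
time_s: 4.2
eef_pos: [0.5849, -0.2597, 0.0672]
eef_rot: [-0.003, 1.0, 0.011, -0.004]
wrist_force: [-1.3, -0.5, -1.7]
opening: 0.57
grasp_force: 62.7
```

```bash
python3 d.py .5887 -.2629 .0305 .0222
```

```text
th 0.022 rz 0.000 tx 3.7 ty 3.3 tz 36.7 (after turn) pos [ 0.5849 -0.2597  0.0672] op 48.7 g 62.7 F [-1.3 -0.5 -1.7] t 4.2
```

Request:
jog_arm([
  [[3,3,12,0,0,0,40],[0,0,12,0,0,0,40],[0,0,8,0,0,0,40],[0,0,4,0,0,0,40],[0,0,0,0,0,0,40],[0,0,0,0,0,0,70],[0,0,0,0,0,0,70],[0,0,0,0,0,0,70],[0,0,0,0,0,0,70],[0,0,-10,0,0,0,70]],
])

```text
time_s: 5.2
eef_pos: [0.5906, -0.2648, 0.0474]
eef_rot: [-0.001, 1.0, 0.011, -0.001]
wrist_force: [0.1, 0.8, -0.3]
opening: 0.82
grasp_force: 0.0
```

Request:
jog_arm([
  [[0,0,-40,0,0,0,85],[0,0,-40,0,0,0,85],[0,0,-40,0,0,0,85],[0,0,-40,0,0,-0.12,85],[0,0,0,0,0,-0.12,85],[0,0,0,0,0,-0.12,85],[0,0,0,0,0,-0.12,85],[0,0,0,0,0,-0.12,85],[0,0,0,0,0,-0.12,85],[0,0,0,0,0,-0.107,85]],
])

```text
time_s: 6.2
eef_pos: [0.5916, -0.2654, 0.2093]
eef_rot: [0.0, 0.91, 0.414, 0.0]
wrist_force: [-0.3, 0.6, -0.2]
opening: 0.995
grasp_force: 0.0
```

```bash
python3 d.py .473 .1451 .026 .8492; python3 - <<'E'
from h import *
shot('wrist','w3')
c=shot('top','t3')
cv2.imwrite('pics/t3b.png',cv2.resize(c['frame'][80:220,180:440],(780,420),interpolation=2))
E
```

```text
th 0.854 rz 0.004 tx 229.9 ty -360.2 tz 183.3 (after turn) pos [ 0.5916 -0.2654  0.2093] op 85.0 g 0.0 F [-0.3  0.6 -0.2] t 6.2
```

View pics/w3.png

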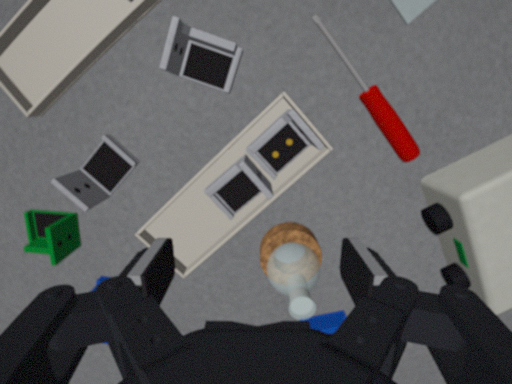

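Bracket e sits flat in the left tray at (238,190), in front of the sample. Next is bracket b.

Request:
jog_arm([
  [[23,-36,0,0,0,0,85],[23,-36,0,0,0,0,85],[23,-36,0,0,0,0,85],[23,-36,0,0,0,0,85],[23,-36,0,0,0,0,85],[23,-36,0,0,0,0,85],[23,-36,0,0,0,0,85],[23,-36,0,0,0,0,85],[23,-36,0,0,0,0,85],[23,-36,0,0,0,0,85]],
])

```text
time_s: 7.3
eef_pos: [0.4728, 0.1466, 0.2091]
eef_rot: [0.0, 0.912, 0.41, 0.001]
wrist_force: [0.2, 0.2, -0.2]
opening: 0.992
grasp_force: 0.0
```

```bash
python3 d.py .473 .1451 .024 .8492
```

```text
th 0.845 rz -0.004 tx -1.0 ty 1.2 tz 185.1 (after turn) pos [0.4728 0.1466 0.2091] op 84.7 g 0.0 F [ 0.2  0.2 -0.2] t 7.3
```

Request:
jog_arm([
  [[-1,1,35,0,0,0,85],[0,0,35,0,0,0,85],[0,0,35,0,0,0,85],[0,0,35,0,0,0,85],[0,0,25,0,0,0,85],[0,0,15,0,0,0,85],[0,0,6,0,0,0,85],[0,0,0,0,0,0,85],[0,0,0,0,0,0,40],[0,0,0,0,0,0,40]],
])

```text
time_s: 8.3
eef_pos: [0.4745, 0.1437, 0.0235]
eef_rot: [0.0, 0.911, 0.412, 0.001]
wrist_force: [0.7, 0.7, -0.5]
opening: 0.687
grasp_force: 0.4
```

Request:
jog_arm([
  [[0,0,0,0,0,0,40],[0,0,0,0,0,0,40],[0,0,0,0,0,0,40],[0,0,0,0,0,0,40],[0,0,0,0,0,0,40],[0,0,-20,0,0,0,40],[0,0,-40,0,0,0,40],[0,0,-40,0,0,0,40],[0,0,-40,0,0,0,40],[0,0,0,0,0,0,40]],
])

```text
time_s: 9.3
eef_pos: [0.4776, 0.144, 0.1689]
eef_rot: [0.002, 0.911, 0.412, 0.006]
wrist_force: [0.1, 0.0, -1.5]
opening: 0.57
grasp_force: 62.8
```

Request:
jog_arm([
  [[0,0,0,0,0,0.118,40],[0,0,0,0,0,0.118,40],[0,0,0,0,0,0.118,40],[0,0,0,0,0,0.118,40],[0,0,0,0,0,0.118,40],[0,0,0,0,0,0.118,40],[0,0,0,0,0,0.118,40],[0,0,0,0,0,0,40],[0,0,0,0,0,0,40],[0,0,0,0,0,0,40]],
])

```text
time_s: 10.3
eef_pos: [0.4732, 0.1436, 0.1621]
eef_rot: [0.0, 1.0, 0.013, -0.0]
wrist_force: [-1.0, 0.2, -1.8]
opening: 0.575
grasp_force: 62.7
```

```bash
python3 d.py .5027 -.2648 .0285 .0222
```

```text
th 0.025 rz 0.003 tx 20.4 ty 409.0 tz 133.6 (after turn) pos [0.4732 0.1436 0.1621] op 49.1 g 62.7 F [-1.   0.2 -1.8] t 10.3
```

Request:
jog_arm([
  [[2,41,0,0,0,0,40],[2,41,0,0,0,0,40],[2,41,0,0,0,0,40],[2,41,0,0,0,0,40],[2,41,0,0,0,0,40],[2,41,0,0,0,0,40],[2,41,0,0,0,0,40],[2,41,0,0,0,0,40],[2,41,0,0,0,0,40],[2,40,0,0,0,0,40]],
])

```text
time_s: 11.3
eef_pos: [0.5026, -0.2666, 0.1622]
eef_rot: [-0.0, 1.0, 0.012, 0.0]
wrist_force: [0.8, 0.9, -2.0]
opening: 0.568
grasp_force: 62.9
```

Request:
jog_arm([
  [[0,0,30,0,0,0,40],[0,0,30,0,0,0,40],[0,0,20,0,0,0,40],[0,0,20,0,0,0,40],[0,0,0,0,0,0,40],[0,0,0,0,0,0,40],[0,0,0,0,0,0,40],[0,0,0,0,0,0,40],[0,0,0,0,0,0,40],[0,0,0,0,0,0,40]],
])

```text
time_s: 12.3
eef_pos: [0.5031, -0.265, 0.063]
eef_rot: [0.0, 1.0, 0.011, 0.0]
wrist_force: [0.5, -0.5, -1.7]
opening: 0.569
grasp_force: 63.0
```

```bash
python3 d.py .5027 -.2648 .0285 .0222
```

```text
th 0.023 rz 0.001 tx -0.4 ty -0.2 tz 34.5 (after turn) pos [ 0.5031 -0.265   0.063 ] op 48.6 g 63.0 F [ 0.5 -0.5 -1.7] t 12.3
```

Request:
jog_arm([
  [[0,0,15,0,0,0,40],[0,0,10,0,0,0,40],[0,0,6,0,0,0,40],[0,0,3,0,0,0,40],[0,0,0,0,0,0,40],[0,0,0,0,0,0,40],[0,0,0,0,0,0,70],[0,0,0,0,0,0,70],[0,0,0,0,0,0,70],[0,0,0,0,0,0,70]],
])

```text
time_s: 13.3
eef_pos: [0.5029, -0.2649, 0.0284]
eef_rot: [0.0, 1.0, 0.011, 0.0]
wrist_force: [0.0, -0.2, -0.1]
opening: 0.817
grasp_force: 0.0
```

Request:
jog_arm([
  [[0,0,-15,0,0,0,70],[0,0,-35,0,0,0,85],[0,0,-40,0,0,0,85],[0,0,-40,0,0,0,85],[0,0,0,0,0,-0.039,85],[-24,-43,0,0,0,0,85],[-24,-43,0,0,0,0,85],[-24,-43,0,0,0,0,85],[0,0,0,0,0,0,85],[0,0,0,0,0,0,85]],
])

```text
time_s: 14.3
eef_pos: [0.4231, -0.1401, 0.1596]
eef_rot: [0.001, 0.999, 0.032, 0.001]
wrist_force: [0.2, -0.2, 1.1]
opening: 0.997
grasp_force: 0.0
```

```bash
python3 d.py .4236 -.1411 .024 .062; python3 - <<'E'
from h import *
c=shot('wrist','w4')
E
```

```text
th 0.063 rz 0.001 tx 0.4 ty 1.0 tz 135.6 (after turn) pos [ 0.4231 -0.1401  0.1596] op 85.2 g 0.0 F [ 0.2 -0.2  1.1] t 14.3
```

View pics/w4.png

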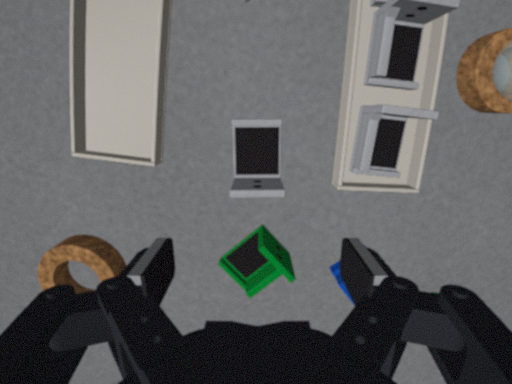

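Both left-hand brackets are in the left tray, b at (390,140) and e at (400,55). Bracket d is straight ahead at (257,160), with its plate nearest.

Request:
jog_arm([
  [[0,1,35,0,0,0,85],[0,0,35,0,0,0,85],[0,0,35,0,0,0,85],[0,0,20,0,0,0,85],[0,0,10,0,0,0,85],[0,0,0,0,0,0,85],[0,0,0,0,0,0,40],[0,0,0,0,0,0,40],[0,0,0,0,0,0,40],[0,0,0,0,0,0,40]],
])

```text
time_s: 15.35
eef_pos: [0.4241, -0.1422, 0.0249]
eef_rot: [0.001, 1.0, 0.031, 0.001]
wrist_force: [-1.4, -0.0, 7.6]
opening: 0.566
grasp_force: 61.8
```

Request:
jog_arm([
  [[0,0,0,0,0,0,40],[0,0,0,0,0,0,40],[0,0,-20,0,0,0,40],[0,0,-40,0,0,0,40],[0,0,-40,0,0,0.13,40],[16.5,-36.5,0,0,0,0,40],[16.5,-36.5,0,0,0,0,40],[16.5,-36.5,0,0,0,0,40],[16.5,-36.5,0,0,0,0,40],[0,0,0,0,0,0,40]],
])

```text
time_s: 16.35
eef_pos: [0.5007, 0.0033, 0.1245]
eef_rot: [-0.0, 0.999, -0.032, 0.002]
wrist_force: [-0.1, -0.6, -1.0]
opening: 0.569
grasp_force: 62.4
```

Request:
jog_arm([
  [[0,0,15,0,0,0,40],[0,0,25,0,0,0,40],[0,0,15,0,0,0,40],[0,0,5,0,0,0,40],[0,0,0,0,0,0,40],[0,0,0,0,0,0,40],[0,0,0,0,0,0,40],[0,0,0,0,0,0,40],[0,0,0,0,0,0,40],[0,0,0,0,0,0,40]],
])

```text
time_s: 17.35
eef_pos: [0.499, -0.0003, 0.0636]
eef_rot: [0.0, 0.999, -0.034, 0.0]
wrist_force: [0.1, -0.2, -0.8]
opening: 0.568
grasp_force: 62.4
```

```bash
python3 d.py .4991 .0007 .029 -.0684
```

```text
th -0.068 rz 0.000 tx 0.1 ty -1.0 tz 34.6 (after turn) pos [ 4.99e-01 -3.00e-04  6.36e-02] op 48.5 g 62.4 F [ 0.1 -0.2 -0.8] t 17.35
```

Request:
jog_arm([
  [[0,-1,15,0,0,0,40],[0,0,10,0,0,0,40],[0,0,6,0,0,0,40],[0,0,3,0,0,0,40],[0,0,0,0,0,0,40],[0,0,0,0,0,0,40],[0,0,0,0,0,0,70],[0,0,0,0,0,0,70],[0,0,0,0,0,0,70],[0,0,0,0,0,0,70]],
])

```text
time_s: 18.35
eef_pos: [0.4989, 0.0007, 0.0294]
eef_rot: [0.0, 0.999, -0.034, 0.0]
wrist_force: [0.2, -0.2, 0.2]
opening: 0.816
grasp_force: 0.0
```

Request:
jog_arm([
  [[0,0,-15,0,0,0,70],[0,0,-35,0,0,0,85],[0,0,-40,0,0,0.124,85],[0,0,-40,0,0,0.124,85],[0,0,0,0,0,0.124,85],[0,0,0,0,0,0.124,85],[0,0,0,0,0,0.124,85],[0,0,0,0,0,0.124,85],[0,0,0,0,0,0.124,85],[0,0,0,0,0,0.126,85]],
])

```text
time_s: 19.35
eef_pos: [0.4988, 0.0007, 0.1593]
eef_rot: [0.0, 0.861, -0.509, -0.0]
wrist_force: [-0.3, 0.2, 0.0]
opening: 0.998
grasp_force: 0.0
```

```bash
python3 d.py .6188 -.1096 .024 -1.063
```

```text
th -1.067 rz -0.004 tx 154.8 ty -51.3 tz 135.3 (after turn) pos [0.4988 0.0007 0.1593] op 85.3 g 0.0 F [-0.3  0.2  0. ] t 19.35
```

Request:
jog_arm([
  [[38.7,-12.8,0,0,0,0,85],[38.7,-12.8,0,0,0,0,85],[38.7,-12.8,0,0,0,0,85],[38.7,-12.8,0,0,0,0,85],[0,0,0,0,0,0,85],[0,0,0,0,0,0,85],[0,0,0,0,0,0,85],[0,0,30,0,0,0,85],[0,0,30,0,0,0,85],[0,0,20,0,0,0,85]],
])

```text
time_s: 20.35
eef_pos: [0.6172, -0.1079, 0.0777]
eef_rot: [0.0, 0.863, -0.506, -0.001]
wrist_force: [0.4, -0.6, -0.8]
opening: 0.991
grasp_force: 0.0
```

```bash
python3 d.py .6188 -.1096 .024 -1.063
```

```text
th -1.061 rz 0.002 tx 2.2 ty -0.5 tz 53.7 (after turn) pos [ 0.6172 -0.1079  0.0777] op 84.6 g 0.0 F [ 0.4 -0.6 -0.8] t 20.35
```

Request:
jog_arm([
  [[1,0,25,0,0,0,85],[0,0,15,0,0,0,85],[0,0,10,0,0,0,85],[0,0,4,0,0,0,85],[0,0,0,0,0,0,85],[0,0,0,0,0,0,40],[0,0,0,0,0,0,40],[0,0,0,0,0,0,40],[0,0,0,0,0,0,40],[0,0,0,0,0,0,40]],
])

```text
time_s: 21.35
eef_pos: [0.6204, -0.1108, 0.0267]
eef_rot: [-0.0, 0.862, -0.506, 0.001]
wrist_force: [-0.3, 0.3, 6.2]
opening: 0.569
grasp_force: 62.6
```

Request:
jog_arm([
  [[0,0,0,0,0,0,40],[0,0,-20,0,0,0,40],[0,0,-40,0,0,0,40],[0,0,-40,0,0,-0.139,40],[0,0,-40,0,0,-0.139,40],[0,0,0,0,0,-0.139,40],[0,0,0,0,0,-0.139,40],[0,0,0,0,0,-0.139,40],[0,0,0,0,0,-0.139,40],[0,0,0,0,0,-0.139,40]],
])

```text
time_s: 22.35
eef_pos: [0.6191, -0.1104, 0.165]
eef_rot: [-0.0, 0.999, -0.042, -0.0]
wrist_force: [0.4, 0.7, -1.8]
opening: 0.569
grasp_force: 62.3
```

Request:
jog_arm([
  [[0,0,0,0,0,-0.139,40],[-12,-38,0,0,0,0,40],[-12,-38,0,0,0,0,40],[-12,-38,0,0,0,0,40],[-12,-38,0,0,0,0,40],[-12,-38,0,0,0,0,40],[-2,-38,0,0,0,0,40],[0,-38,0,0,0,0,40],[0,-38,0,0,0,0,40],[0,-38,0,0,0,0,40]],
])

```text
time_s: 23.35
eef_pos: [0.54, 0.2295, 0.1652]
eef_rot: [0.0, 1.0, 0.025, -0.0]
wrist_force: [0.9, 0.4, -1.7]
opening: 0.564
grasp_force: 62.4
```

```bash
python3 d.py .5449 .2481 .029 .0511
```

```text
th 0.050 rz -0.001 tx 5.9 ty -18.3 tz 136.2 (after turn) pos [0.54   0.2295 0.1652] op 48.1 g 62.4 F [ 0.9  0.4 -1.7] t 23.35
```

Request:
jog_arm([
  [[5,-12,0,0,0,0,40],[0,0,30,0,0,0,40],[0,0,40,0,0,0,40],[0,0,25,0,0,0,40],[0,0,10,0,0,0,40],[0,0,0,0,0,0,40],[0,0,0,0,0,0,40],[0,0,0,0,0,0,40],[0,0,0,0,0,0,40],[0,0,0,0,0,0,40]],
])

```text
time_s: 24.35
eef_pos: [0.5456, 0.2404, 0.0614]
eef_rot: [-0.0, 1.0, 0.025, 0.001]
wrist_force: [0.1, -0.6, -1.2]
opening: 0.574
grasp_force: 62.5
```

```bash
python3 d.py .5449 .2481 .0305 .0511
```

```text
th 0.050 rz -0.001 tx -0.3 ty -7.7 tz 30.9 (after turn) pos [0.5456 0.2404 0.0614] op 49.0 g 62.5 F [ 0.1 -0.6 -1.2] t 24.35
```

Request:
jog_arm([
  [[0,-7.7,0,0,0,0,40],[0,0,12,0,0,0,40],[0,0,10,0,0,0,40],[0,0,6,0,0,0,40],[0,0,3,0,0,0,40],[0,0,0,0,0,0,40],[0,0,0,0,0,0,70],[0,0,0,0,0,0,70],[0,0,0,0,0,0,70],[0,0,0,0,0,0,70]],
])

```text
time_s: 25.35
eef_pos: [0.5444, 0.2478, 0.0288]
eef_rot: [0.0, 1.0, 0.025, -0.0]
wrist_force: [0.1, -0.3, 0.8]
opening: 0.819
grasp_force: 0.0
```

Request:
jog_arm([
  [[0,0,-15,0,0,0,70],[0,0,-35,0,0,0,85],[0,0,-40,0,0,-0.142,85],[0,0,-40,0,0,-0.142,85],[0,0,0,0,0,-0.142,85],[0,0,0,0,0,-0.142,85],[0,0,0,0,0,-0.142,85],[0,0,0,0,0,-0.142,85],[0,0,0,0,0,-0.142,85],[0,0,0,0,0,-0.142,85]],
])

```text
time_s: 26.35
eef_pos: [0.5447, 0.248, 0.1605]
eef_rot: [0.0, 0.828, 0.561, 0.001]
wrist_force: [0.4, -0.4, -0.6]
opening: 0.994
grasp_force: 0.0
```

Request:
jog_arm([
  [[0,0,0,0,0,-0.142,85],[0,0,0,0,0,-0.142,85],[0,0,0,0,0,-0.142,85],[0,0,0,0,0,-0.142,85],[0,0,0,0,0,-0.142,85],[0,0,0,0,0,-0.142,85],[0,0,0,0,0,0,85],[0,0,0,0,0,0,85],[0,0,0,0,0,0,85],[0,0,0,0,0,0,85]],
])

```text
time_s: 27.35
eef_pos: [0.5445, 0.2479, 0.1595]
eef_rot: [0.0, 0.525, 0.851, 0.0]
wrist_force: [-1.4, -0.7, -0.1]
opening: 0.998
grasp_force: 0.0
```

```bash
python3 d.py .5628 .3569 .024 2.036
```

```text
th 2.036 rz 0.000 tx 89.2 ty 65.2 tz 135.5 (after turn) pos [0.5445 0.2479 0.1595] op 85.3 g 0.0 F [-1.4 -0.7 -0.1] t 27.35
```

Request:
jog_arm([
  [[29.7,21.7,0,0,0,0,85],[29.7,21.7,0,0,0,0,85],[29.7,21.7,0,0,0,0,85],[0,0,0,0,0,0,85],[0,0,0,0,0,0,85],[0,0,0,0,0,0,85],[0,0,20,0,0,0,85],[0,0,30,0,0,0,85],[0,0,20,0,0,0,85],[0,0,0,0,0,0,85]],
])

```text
time_s: 28.35
eef_pos: [0.5601, 0.3544, 0.0857]
eef_rot: [-0.002, 0.525, 0.851, -0.003]
wrist_force: [0.3, -0.7, -0.6]
opening: 0.994
grasp_force: 0.0
```

```bash
python3 d.py .5628 .3569 .024 2.036; python3 - <<'E'
from h import *
c=shot('wrist','w5')
E
```

```text
th 2.036 rz -0.000 tx 1.0 ty 3.5 tz 61.7 (after turn) pos [0.5601 0.3544 0.0857] op 84.9 g 0.0 F [ 0.3 -0.7 -0.6] t 28.35
```

View pics/w5.png

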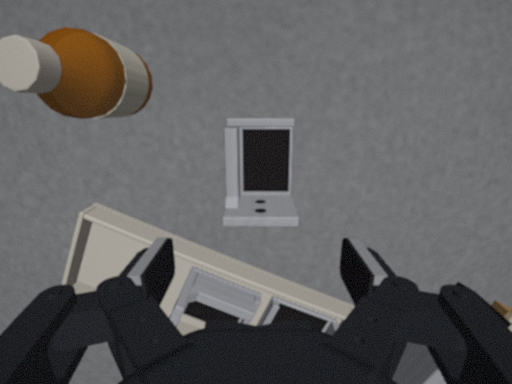

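Bracket a is at (260,172), centred between the fingers, with its cheek on the side expected for right-hand. The bottle is clear.

Request:
jog_arm([
  [[0,2,25,0,0,0,85],[0,0,20,0,0,0,85],[0,0,12,0,0,0,85],[0,0,3,0,0,0,85],[0,0,0,0,0,0,85],[0,0,0,0,0,0,40],[0,0,0,0,0,0,40],[0,0,0,0,0,0,40],[0,0,0,0,0,0,40],[0,0,0,0,0,0,40]],
])

```text
time_s: 29.4
eef_pos: [0.5654, 0.3581, 0.0309]
eef_rot: [0.001, 0.524, 0.852, 0.001]
wrist_force: [0.0, -0.6, 6.3]
opening: 0.567
grasp_force: 62.4
```

Request:
jog_arm([
  [[0,0,0,0,0,0,40],[0,0,-20,0,0,0,40],[0,0,-40,0,0,0,40],[0,0,-40,0,0,-0.145,40],[0,0,-40,0,0,-0.145,40],[0,0,0,0,0,-0.145,40],[0,0,0,0,0,-0.145,40],[0,0,0,0,0,-0.145,40],[0,0,0,0,0,-0.144,40],[0,0,0,0,0,-0.144,40]],
])

```text
time_s: 30.4
eef_pos: [0.564, 0.3577, 0.1691]
eef_rot: [-0.0, 0.042, 0.999, -0.0]
wrist_force: [-0.3, -0.4, -0.8]
opening: 0.565
grasp_force: 62.4
```

Request:
jog_arm([
  [[0,0,0,0,0,-0.144,40],[20,35,0,0,0,0,40],[20,35,0,0,0,0,40],[0,30,0,0,0,0,40],[0,0,0,0,0,0,40],[0,0,0,0,0,0,40],[0,0,20,0,0,0,40],[0,0,20,0,0,0,40],[0,0,0,0,0,0,40],[0,0,0,0,0,0,40]],
])

```text
time_s: 31.4
eef_pos: [0.5193, 0.4543, 0.1291]
eef_rot: [-0.001, -0.026, 1.0, -0.0]
wrist_force: [0.4, 0.1, -1.2]
opening: 0.564
grasp_force: 62.6
```

```bash
python3 d.py .517 .2466 .029 3.193
```

```text
th -3.090 rz 0.001 tx 13.0 ty -207.3 tz 100.1 (after turn) pos [0.5193 0.4543 0.1291] op 48.1 g 62.6 F [ 0.4  0.1 -1.2] t 31.4
```

I got the sign of that sideways shift wrong; the bracket went away from the tray but hit nothing. I'll raise it and go back.

Request:
jog_arm([
  [[0,0,-40,0,0,0,40],[0,-41,0,0,0,0,40],[0,-41,0,0,0,0,40],[0,-41,0,0,0,0,40],[0,-41,0,0,0,0,40],[0,-43,0,0,0,0,40],[13,0,0,0,0,0,40],[0,0,30,0,0,0,40],[0,0,30,0,0,0,40],[0,0,0,0,0,0,40]],
])

```text
time_s: 32.4
eef_pos: [0.515, 0.2468, 0.107]
eef_rot: [-0.003, -0.026, 1.0, -0.001]
wrist_force: [-1.3, 0.2, -2.3]
opening: 0.567
grasp_force: 62.7
```

Request:
jog_arm([
  [[0,0,30,0,0,0,40],[0,0,10,0,0,0,40],[0,0,0,0,0,0,40],[0,0,0,0,0,0,40],[0,0,0,0,0,0,40],[0,0,0,0,0,0,40],[0,0,0,0,0,0,40],[0,0,0,0,0,0,40],[0,0,0,0,0,0,40],[0,0,0,0,0,0,40]],
])

```text
time_s: 33.4
eef_pos: [0.517, 0.248, 0.0693]
eef_rot: [-0.0, -0.027, 1.0, -0.0]
wrist_force: [0.7, -0.4, -1.7]
opening: 0.568
grasp_force: 62.7
```

```bash
python3 d.py .517 .2466 .033 3.193; python3 - <<'E'
from fit import *
P=cloud(shot('wrist','w6')).reshape(-1,3)
c=shot('top','t6'); Q=cloud(c).reshape(-1,3)
x,s=fit(Q,(.575,.25),lambda x,y,k:hb(x,y,k,.004),-1,.05,(2.8,3.6),.004); print('c',x.round(4),s)
E
```

```text
th -3.088 rz 0.002 tx 0.1 ty -1.4 tz 36.3 (after turn) pos [0.517  0.248  0.0693] op 48.5 g 62.7 F [ 0.7 -0.4 -1.7] t 33.4
c [0.5719 0.2465 3.1718] 0.007580316109268489
```

View pics/w6.png

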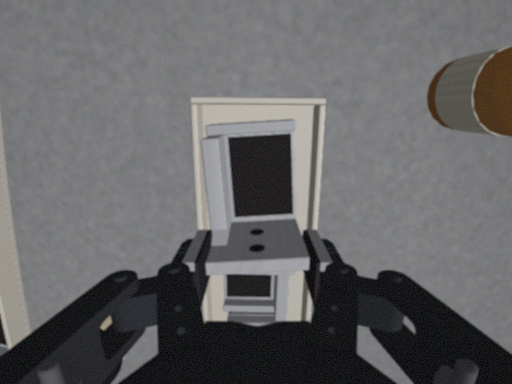

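Bracket a hangs over the free end of the right tray at (255,180). It is turned slightly in the grip, but it clears the walls and c. I'll lower and release it.

Request:
jog_arm([
  [[-3,-1,15,0,0,0,40],[0,0,12,0,0,0,40],[0,0,6,0,0,0,40],[0,0,3,0,0,0,40],[0,0,0,0,0,0,40],[0,0,1,0,0,0,40],[0,0,0,0,0,0,70],[0,0,0,0,0,0,70],[0,0,0,0,0,0,70],[0,0,0,0,0,0,70]],
])

```text
time_s: 34.5
eef_pos: [0.5198, 0.2471, 0.0316]
eef_rot: [-0.0, -0.027, 1.0, -0.0]
wrist_force: [0.4, -0.3, 0.7]
opening: 0.819
grasp_force: 0.0
```

Request:
jog_arm([
  [[0,0,-15,0,0,0,70],[0,0,-35,0,0,0,85],[0,0,-40,0,0,0,85],[0,0,-40,0,0,0,85],[0,0,-40,0,0,0,85],[40,0,0,0,0,0,85],[40,0,0,0,0,0,85],[40,0,0,0,0,0,85],[0,0,0,0,0,0,85],[0,0,0,0,0,0,85]],
])

```text
time_s: 35.5
eef_pos: [0.4003, 0.2411, 0.2035]
eef_rot: [0.001, -0.027, 1.0, 0.0]
wrist_force: [0.1, 0.5, -0.2]
opening: 0.994
grasp_force: 0.0
```

```bash
python3 - <<'E'
from fit import *
c=shot('top','t7'); P=cloud(c).reshape(-1,3)
f=lambda x,y,k:hb(x,y,k,.004)
T=dict(right=(.5669,.2492,.0511),centre=(.5649,-.0038,-.0684),left=(.5507,-.2637,.0222))
for n,t,k,o,r in(('a','right',-1,-77,(-.4,.4)),('c','right',-1,6,(2.7,3.6)),('d','centre',0,-36,(2.7,3.6)),('b','left',1,-78,(-.4,.4)),('e','left',1,8,(-.4,.4))):
    X,Y,w=T[t]; C,S=np.cos(w),np.sin(w); x,s=fit(P,(X+o/1e3*C,Y+o/1e3*S),f,k,.05,r,.004)
    dx,dy=x[0]-X,x[1]-Y; print(n,t,'tray x %.1f y %.1f mm'%(1e3*(C*dx+S*dy),1e3*(C*dy-S*dx)),'yaw %.3f'%(x[2]-w),'res %.4f'%s)
cv2.imwrite('pics/t7b.png',cv2.resize(c['frame'][80:220,60:420],(800,311),interpolation=2))
E
```

```text
a right tray x -74.6 y -2.5 mm yaw 0.046 res 0.0046
c right tray x 4.7 y -2.8 mm yaw 3.104 res 0.0048
d centre tray x -36.1 y 0.1 mm yaw 3.186 res 0.0030
b left tray x -76.8 y 0.8 mm yaw -0.047 res 0.0038
e left tray x 10.8 y -3.5 mm yaw -0.034 res 0.0038
```

View pics/t7b.png

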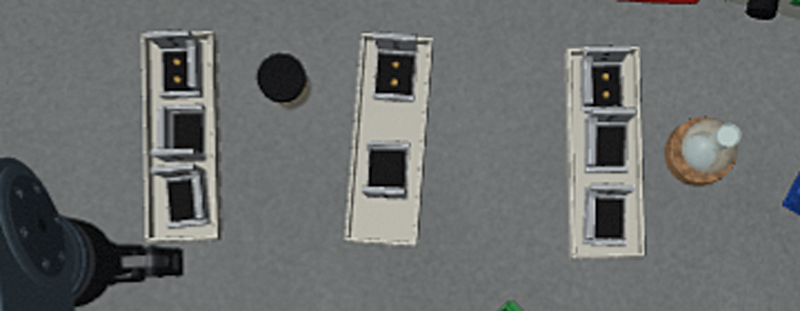

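All five brackets stand in the correct trays. I'll check heights and flatness once more, then hand in.

```bash
python3 - <<'E'
from h import *
P=cloud(dict(np.load('pics/t7.npz'))).reshape(-1,3); P=P[np.isfinite(P[:,2])]
T=dict(right=(.5669,.2492,.0511),centre=(.5649,-.0038,-.0684),left=(.5507,-.2637,.0222))
ok=True
for t,o,y,w in(('right',-74.6,-2.5,.046),('right',4.7,-2.8,3.104),('centre',-36.1,.1,3.186),('left',-76.8,.8,-.047),('left',10.8,-3.5,-.034)):
    X,Y,a=T[t]; C,S=np.cos(a),np.sin(a); cx,cy=X+(C*o-S*y)/1e3,Y+(S*o+C*y)/1e3; w+=a
    C,S=np.cos(w),np.sin(w); dx,dy=P[:,0]-cx,P[:,1]-cy; lx,ly=C*dx+S*dy,C*dy-S*dx
    m=(abs(lx)<.022)&(abs(ly)<.012)&(P[:,2]<.02); A=np.c_[lx[m],ly[m],np.ones(m.sum())]; s=np.linalg.lstsq(A,P[m,2],rcond=None)[0]
    pl=P[(abs(lx-.03)<.003)&(abs(ly)<.02),2]; print(t,'pad z %.4f slope %.3f %.3f'%(s[2],s[0],s[1]),'plate top %.4f'%np.median(pl))
    ok&=abs(s[2]-.009)<.004 and np.hypot(*s[:2])<.1
print(ok)
if ok: print(ctrl.hand_in())
E
```

```text
right pad z 0.0100 slope -0.009 -0.023 plate top 0.0587
right pad z 0.0099 slope 0.015 0.008 plate top 0.0598
centre pad z 0.0100 slope 0.009 0.032 plate top 0.0598
left pad z 0.0099 slope -0.009 0.028 plate top 0.0599
left pad z 0.0102 slope -0.014 0.011 plate top 0.0584
True
the job is handed in; nothing more can be done
None
```

All five brackets are standing flat and released in their matching trays, the flask and the brown bottle were left where they stood, and the job was handed in at about 36 s; no verdict came back.

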